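Close a two-part plaster mould

TASK

Close the plaster mould on the pottery bench: pick up the loose cap whose oblong outline matches the mould's lower half (not the round cap), set it square over the two studs and press it straight down, without dropping or slamming it, until the studs are fully home and the two plaster blocks meet. Then let go, leaving the round cap where it is.

Things in the scene. Friction and masses are not known exactly. Their poses are not given: they have to be found in the camera images.
- mould_base: Lower half of the mould: white plaster block fixed to the bench, 110 long (its x) by 70 wide (its y) by 40 mm high; origin at the centre of its underside, z up. Two round studs stand on its top at x = -32 and +32 mm, y = 0: 26 mm diameter for 8 mm, then tapering to a 10 mm tip 20 mm above the top face. A cap merely laid on has its underside about 47 mm above the bench; pressed home, 40 mm.
- mould_face (a point): Centre of the lower half's top plaster face, 40 mm above the bench; axes as the block's. Round the studs lies a dark rubber gasket, 100 by 60 mm, 8 mm proud of this face at the start. It carries a cap's weight almost without moving; under about 10 N in all (cap's weight included) it sinks into the block and stays down, letting the cap meet the face.
- long_cap: Matching cap: loose white plaster block, 110 long (x) by 70 wide (y) by 36 mm high, about 0.35 kg, with a grip lug mid-top, 60 (x) by 30 (y) by 36 mm high: 72 mm overall. Origin at the centre of its underside, z up. Underside: two blind square sockets, 30 by 30 by 24 mm deep, at x = -32 and +32 mm, y = 0, for the studs; a half turn about z makes no difference. Starts upright on the bench.
- round_cap: Cap of another mould, to be left alone: loose white plaster disc 84 mm in diameter, 36 mm high, with the same 60 by 30 by 36 mm lug on top. Origin at the centre of its underside. It and the long cap stand on either side of the lower half, in either order.
There are look-alikes about, which are no part of the job. Leave any green or purple look-alike of the long_cap alone.

How it is judged:
By the outcome, as a careful person would: the job done as asked, in the order asked, and still so for the second after the job is handed in, with the robot touching nothing.
It also fails if it takes over 34 s, if anything falls off the work surface, if the arm or the gripper's body presses on something with over 40 N, if the wrist force passes 120 N, or if a joint passes its speed limit or range.

ROBOT

A 6-joint arm with a two-finger parallel gripper is mounted at the origin on the work surface. World frame = base frame: x ahead of the robot, y to its left, z up, the work surface at z = 0. Lengths are in m, angles in rad, forces in N, time in s.
With the tool pointing down it reaches from about 0.375 to 0.9 m from the base axis. Payload 3.1 kg.
Tool frame: the origin (TCP) lies on the centre line of the jaws, within the pads' length; the fingertips stand 25 mm ahead of it and the grasp point (between the pads) lies 6 mm ahead of it (manip.tip_extent is the distance from the TCP to the fingertips, in m); z points along the fingers, y is the line along which they close (so a half turn about z gives the same grasp; the last joint's range is limited). The gripper opens to 85 mm and grips with 20 to 120 N. Pads are 22 mm wide; open, the fingers measure 114 mm over their backs; the gripper's body (76 mm by 85 mm) begins 54 mm behind the grasp point. The pads swing forward as they close: fully open they stand 13 mm farther back than shut.
Start: joints at [-1.298, 0.527, 1.433, -0, 1.181, -0.178], TCP at [0.273, -0.562, 0.256] pointing down, gripper open.
Joint ranges: [-3.08, 3.08], [-0.75, 2.2], [0.22, 2.44], [-1.43, 4.57], [0, 2.65], [-2.85, 2.85]. Speed limits (rad/s): [2.79, 2.79, 3.14, 3.14, 3.14, 3.14].

INTERFACE

Orientations are given as a unit quaternion [x, y, z, w].
In Python, from station import readout, imaging, order, manip gives the robot as it stands.
- The arm moves only by the tool move_arm, never from a script. Its argument "rows" is a list of rows, each a list of 7 numbers: the turn, a rotation vector about the tool's x, y, z in degrees, then the shift along the tool's x, y, z in mm, then the closure, from 0 (fully open) to 1 (shut). A call has 1 to 12 rows; each row is the pose to reach, as a shift and turn from the pose commanded when the call began, along the tool's axes at that moment; what a row does not reach only later rows make up. A row lasts 1/12 s, in which the tool goes at most 41.7 mm and 7.16 degrees, less where a joint would pass 70% of its speed; a pose out of reach is approached as far as the arm can. A call with a gripper value outside its range is refused whole. The fingers move at their own pace and stop on an object; "squeeze" is the grip in N (left out, the last holds). Time passes only in rows, so rows that repeat a pose let the fingers close. It gives the time, the measured TCP pose, the force, the opening and the grip force at its end, in the units of the state.
- readout.sense(): the state, without advancing time (a new reading comes with each control period).
- imaging.snapshot(name): name is "scene" or "top" or "wrist"; returns a dict with "img" (384x512x3 uint8, red, green, blue), "z_map" (384x512 float32, m along the optical axis (not along the pixel's ray), 0 where there is no reading), "fovy" (degrees; the focal length in pixels is half the picture's height over the tangent of half this angle, whatever the lens; pixels are square), "cx", "cy" (the principal point, pixels), "rvec" (rotation vector, rad) and "tvec" (3), from world to camera coordinates, as OpenCV has them. Camera axes: x right, y down, z forward; pixel columns grow to the right and rows downward; lengths in m; the calibration is good to about 2 mm. A picture is of the moment at which its call begins.
- order.sign_off(): hands the job in; it is judged then, once.
The state is a dict: "t": time; "q": joint angles; "qd": joint speeds; "tau": joint torques, N m; "tcp_pos": TCP position; "tool_rot": TCP orientation; "force": force on the tool from outside, world axes, zero at the start; "ft_torque": the same for the moment, N m; "finger_gap": opening from 0.0 (shut) to 1.0 (fully open); "gripper_force": force on a finger pad.
Only numpy, scipy, OpenCV 4.12 (cv2) and the standard library are available. Lean on these libraries where they do the work, as an engineer would, in place of code of your own. Each camera call takes 0.05 s, during which the arm holds its last target. There are 200 camera calls.

## Working session

There is one attempt and no reset: what is moved stays moved. The work goes in short steps, Python scripts to look and compute and a tool call to move; the robot and the scene stay as the last step left them, time stands still between calls to the robot, and variables do not carry over. Pictures are saved under pics/ and viewed, at most 10 in all, crops included, and the job is handed in when it is done.

Besides the shell and the picture viewer there is one more tool, called after "Request:" as name([rows], argument=value, ...), one row to a line, values as JSON. move_arm: Moves the arm, as the interface text tells. Its arguments: {"type":"object","properties":{"rows":{"type":"array"},"squeeze":{"type":"number"}},"required":["rows"]}

```bash
ls; mkdir -p pics; cat > h.py <<'E'
import numpy as np, cv2, sys
from scipy.spatial.transform import Rotation as R
from station import readout, imaging, order, manip
def cloud(s):
    h,w=s["z_map"].shape; f=h/2/np.tan(np.radians(s["fovy"])/2)
    v,u=np.mgrid[:h,:w]; z=s["z_map"]
    c=np.stack([(u-s["cx"])/f*z,(v-s["cy"])/f*z,z],-1)
    M=cv2.Rodrigues(np.array(s["rvec"],float))[0]
    P=(c-np.array(s["tvec"]).ravel())@M
    P[z==0]=np.nan
    return P
def save(s,n): cv2.imwrite(f"pics/{n}.png",s["img"][:,:,::-1])
E
python3 - <<'E'
from h import *
for n in ["scene","top"]:
    s=imaging.snapshot(n); save(s,n+"0"); np.savez(n+"0.npz",**s)
    print(n,s["fovy"],s["cx"],s["cy"],s["rvec"],s["tvec"],(s["z_map"]==0).mean())
a=np.hstack([])
print(readout.sense()); print([x for x in dir(manip) if x[0]!='_'])
E
```

```text
pics
scene 46.773505204874354 259.5301631696976 192.75162149367608 [ 1.58854018  1.856146   -0.85195226] [ 0.13537288 -0.2437194   1.37620017] 0.004231770833333333
top 43.49006412165992 255.27508606831867 195.4994534626045 [ 2.10463733 -2.13956121  0.17587701] [-0.04580855  0.45031324  1.32239538] 0.0040740966796875Traceback (most recent call last):
  File "<stdin>", line 5, in <module>
    return _nx.concatenate(arrs, 1, dtype=dtype, casting=casting)
           ~~~~~~~~~~~~~~~^^^^^^^^^^^^^^^^^^^^^^^^^^^^^^^^^^^^^^^
ValueError: need at least one array to concatenate
```

View pics/top0.png

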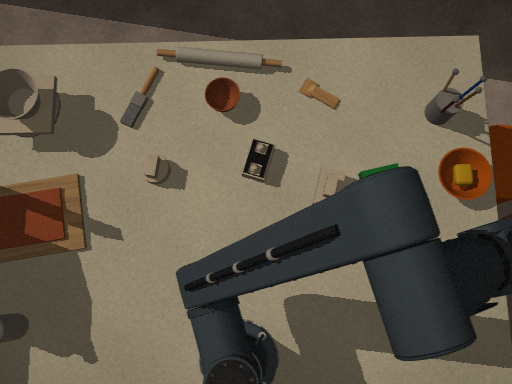

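View pics/scene0.png

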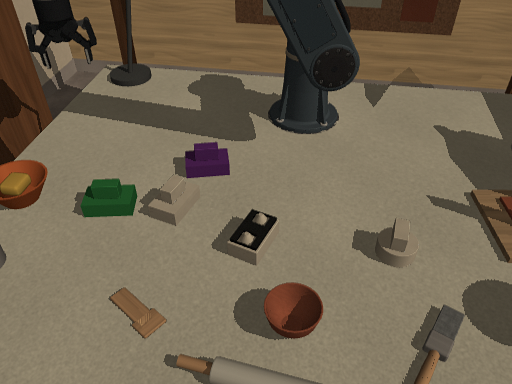

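The top view shows the lower half at (258,160), the round cap at (155,168), and the long cap at (333,187), partly hidden by the arm. The scene view shows the long cap at (173,200), the base at (254,237), and the round cap at (398,240). The green look-alike is at (110,200) and the purple one at (207,160).

```bash
cat >> h.py <<'E'
def rect(P,m):
    p=P[m][:,:2].astype(np.float32)*1000
    (c,wh,a)=cv2.minAreaRect(p); return np.round(c,1),np.round(wh,1),round(a,1),len(p),np.round(np.median(P[m][:,2])*1000,1)
def blobs(P,lo,hi,minn=25,reg=(0.2,0.9,-0.6,0.6)):
    m=(P[...,2]>lo)&(P[...,2]<hi)&(P[...,0]>reg[0])&(P[...,0]<reg[1])&(P[...,1]>reg[2])&(P[...,1]<reg[3])
    n,l,st,ce=cv2.connectedComponentsWithStats(m.astype(np.uint8),connectivity=4)
    for i in range(1,n):
        if st[i,4]>=minn: print("  px",np.round(ce[i]),*rect(P,l==i))
E
python3 - <<'E'
from h import *
for n in ["scene","top"]:
    s=dict(np.load(n+"0.npz")); P=cloud(s)
    b=P[(np.abs(P[...,2])<.015)]; print(n,"bench z",np.median(b[:,2]),b[:,2].std())
    for lo,hi in [(.064,.08),(.03,.042),(.043,.056)]: print(lo,hi); blobs(P,lo,hi)
    for px in ([(173,200),(174,186),(254,237),(398,240)] if n=="scene" else [(258,160),(328,187),(155,165)]):print(px,np.round(P[px[1],px[0]]*1000))
print(readout.sense()); print([x for x in dir(manip) if x[0]!='_'])
E
```

```text
scene bench z 7.871787401728632e-05 0.0023982677225272476
0.064 0.08
  px [205. 147.] [ 316.1 -226. ] [34.6 58.7] 15.8 214 71.5
  px [172. 184.] [ 472.8 -264.4] [32.2 59.9] 73.3 276 71.6
  px [105. 184.] [ 495.3 -415.4] [34.9 61.5] 17.2 289 71.7
  px [401. 230.] [540.3 236.3] [30.1 62.1] 81.2 351 71.6
0.03 0.042
  px [206. 160.] [ 315.1 -226.7] [ 75.9 110.3] 17.2 547 36.0
  px [174. 200.] [ 472.2 -266. ] [ 73.3 113.8] 75.3 651 35.9
  px [109. 198.] [ 494.4 -416. ] [ 74.5 111.4] 12.3 707 36.0
  px [ 32. 195.] [ 520.5 -586.3] [10.9 50.5] 70.3 48 35.4
  px [254. 242.] [560.5 -62.5] [ 70.  111.2] 71.0 343 38.4
  px [397. 244.] [542.5 235.6] [82.7 79.3] 81.4 640 35.8
  px [294. 301.] [732.7  37.5] [87.1 54.6] 89.1 329 35.5
  px [290. 334.] [788.3  38.5] [16.4 65.5] 1.4 77 37.2
  px [217. 372.] [875.5 -68.4] [146.5  25.2] 74.4 637 35.0
  px [267. 370.] [862.2   7.8] [169.1  14.5] 82.8 347 39.6
0.043 0.056
  px [207. 156.] [ 327.7 -222.1] [ 9.7 58.5] 21.8 105 50.2
  px [ 30. 193.] [ 527.8 -582.1] [13.2 63.8] 68.1 75 49.4
  px [108. 193.] [ 504.9 -408.2] [26.  64.5] 36.4 139 48.8
  px [173. 
[... 1983 characters left out ...]
00,  5.28374395e-01,  1.43378384e+00, -2.37301164e-05,
        1.18138995e+00, -1.78494403e-01]), 'qd': array([ 1.68495388e-05, -1.29135609e-03, -1.92104839e-03,  1.70132949e-03,
        1.24687329e-04, -5.08741249e-04]), 'tau': array([-5.22901837e-05, -4.43304026e+01, -1.78586751e+01, -1.46576363e-04,
        3.85043764e-03, -1.59597835e-05]), 'tcp_pos': array([ 0.27270522, -0.56170262,  0.25542761]), 'tool_rot': array([ 9.74595627e-01,  2.23969657e-01, -5.72759558e-05, -9.76147518e-04]), 'force': array([-0.19321264, -0.3754833 ,  0.09165446]), 'ft_torque': array([-0.00037201, -0.0164191 ,  0.0116193 ]), 'gripper_force': 0.0, 'finger_gap': 1.0000840657224705}
['PlanningError', 'tip_extent']
```

Request:
move_arm([
  [0, 0, 4, 31, -18, 5, 0],
  [0, 0, 8, 62, -36, 11, 0],
  [0, 0, 12, 92, -54, 16, 0],
  [0, 0, 16, 123, -72, 22, 0],
  [0, 0, 20.5, 154, -90, 27, 0],
  [0, 0, 24.5, 185, -108, 33, 0],
  [0, 0, 28.5, 216, -127, 38, 0],
  [0, 0, 33, 247, -145, 44, 0],
  [0, 0, 37, 277, -163, 50, 0],
  [0, 0, 40.9, 308, -181, 55, 0],
  [0, 0, 40.9, 308, -181, 55, 0],
  [0, 0, 40.9, 308, -181, 55, 0],
])

```text
t: 1.1
tcp_pos: [0.4714, -0.2628, 0.2007]
tool_rot: [0.992, -0.128, -0.001, -0.0]
force: [0.1, -0.6, -0.1]
finger_gap: 0.997
gripper_force: 0.0
```

```bash
python3 - <<'E'
from h import *
st=readout.sense(); print(st["t"],st["tcp_pos"],R.from_quat(st["tool_rot"]).as_matrix().round(4).tolist(),st["q"],st["force"],manip.tip_extent)
for n in ["wrist","top","scene"]:
    s=imaging.snapshot(n); save(s,n+"1"); np.savez(n+"1.npz",**s); P=cloud(s)
    print(n)
    for lo,hi in [(.066,.078),(.03,.042),(.043,.062)]: print(lo,hi); blobs(P,lo,hi,40,(.38,.66,-.35,.3))
E
```

```text
1.1 [ 0.47140625 -0.262823    0.20067235] [[0.9671, -0.2546, -0.0014], [-0.2546, -0.9671, 0.0011], [-0.0016, -0.0007, -1.0]] [-7.15675973e-01  4.89632623e-01  1.70229888e+00 -1.65675683e-04
  9.51433058e-01  1.11261233e+00] [ 0.13389743 -0.64248935 -0.08829971] 0.025
wrist
0.066 0.078
  px [250. 185.] [ 472.4 -265.4] [29.8 59.3] 74.4 2053 70.8
0.03 0.042
  px [ 56. 133.] [556.2 -73.1] [ 52.1 110.3] 72.7 1723 38.4
  px [16. 96.] [601.  -74.3] [31.  13.9] 66.4 227 39.0
  px [ 21. 126.] [579.3 -66.4] [29.9 12. ] 76.6 207 39.2
  px [250. 168.] [ 471.7 -264.8] [ 70.1 110.5] 75.1 4884 34.9
  px [ 27. 165.] [538.9 -53. ] [30.4 14.3] 76.8 184 39.4
  px [ 35. 190.] [516.  -48.1] [33.4 13.3] 89.9 147 39.4
0.043 0.062
  px [ 28. 147.] [559.  -64.2] [ 61.3 101.1] 70.8 4932 47.1
  px [250. 151.] [ 500.6 -272.7] [28.8  1.2] 74.4 120 52.2
top
0.066 0.078
  px [151. 165.] [537.  237.3] [30.4 59.4] 81.6 221 71.3
0.03 0.042
  px [155. 170.] [533.5 236.9] [78.4 82. ] 2.1 341 35.7
0.043 0.062
  px [269. 149.] [583.6 -95.6] [12.7 31.7] 75.4 40 47.7
  px [156. 169.] [530.1 226. ] [23. 64.] 59.0 48 51.0
scene
0.066 0.078
  px [172. 184.] [ 473.9 -264.6] [31.3 61.2] 73.9 262 71.7
  px [401. 230.] [539.5 236.3] [30.  63.4] 81.1 344 71.6
0.03 0.042
  px [174. 200.] [ 472.5 -265.3] [ 73.  113.6] 75.4 658 36.0
  px [254. 242.] [581.  -45.9] [ 60.6 127. ] 40.8 341 38.7
  px [397. 244.] [541.8 235.8] [82.7 79.6] 82.3 646 35.7
0.043 0.062
  px [173. 194.] [ 480.5 -255.6] [28.3 66.9] 49.4 164 52.1
  px [253. 229.] [559.3 -63.9] [ 62.  104.1] 71.6 945 48.0
  px [397. 244.] [548.7 224. ] [57.  25.6] 22.9 118 52.5
```

View pics/wrist1.png

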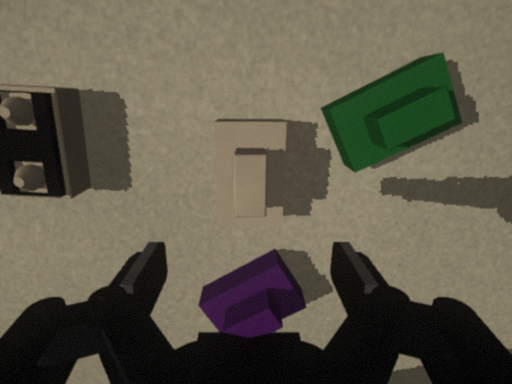

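The wrist view shows the long cap's lug at (250,185) with nothing beside it, the base at (30,145), green to the right and purple below. All three views agree on the cap at (472,-265) with yaw -15° and the base at (559,-64) with yaw -19.1°. Next I'll descend to the lug.

Request:
move_arm([
  [0, 0, 0, 1, 2, 10, 0.2],
  [0, 0, 0, 1, 2, 30, 0.3],
  [0, 0, 0, 1, 2, 50, 0.3],
  [0, 0, 0, 1, 2, 70, 0.3],
  [0, 0, 0, 1, 2, 88, 0.3],
  [0, 0, 0, 1, 2, 103, 0.3],
  [0, 0, 0, 1, 2, 115, 0.3],
  [0, 0, 0, 1, 2, 124, 0.3],
  [0, 0, 0, 1, 2, 130, 0.3],
  [0, 0, 0, 1, 2, 133, 0.3],
  [0, 0, 0, 1, 2, 134, 0.3],
  [0, 0, 0, 1, 2, 134, 0.3],
], squeeze=60)

```text
t: 2.25
tcp_pos: [0.4715, -0.2675, 0.0674]
tool_rot: [0.991, -0.131, 0.0, 0.0]
force: [0.5, 1.0, 0.0]
finger_gap: 0.699
gripper_force: 0.0
```

```bash
python3 - <<'E'
from h import *
s=imaging.snapshot("wrist"); save(s,"wrist2"); P=cloud(s)
blobs(P,.066,.078,200,(.38,.66,-.35,.3))
st=readout.sense(); print(st["t"],st["tcp_pos"],R.from_quat(st["tool_rot"]).as_matrix().round(4).tolist(),st["force"],st["finger_gap"])
E
```

```text
px [241. 270.] [ 472.4 -265. ] [30.1 61. ] 75.1 7213 70.8
  px [174. 268.] [ 481.9 -233.1] [14.  22.9] 75.2 657 72.4
  px [323. 267.] [ 466.  -299.3] [14.1 22.8] 37.1 656 72.1
2.3 [ 0.47166182 -0.26749607  0.06774673] [[0.9658, -0.2592, 0.0008], [-0.2592, -0.9658, -0.0007], [0.0009, 0.0004, -1.0]] [-0.17252985  0.18376893  0.22561147] 0.7019939557470926
```

View pics/wrist2.png

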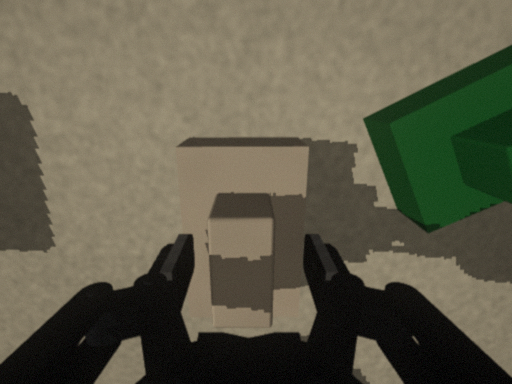

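The fingers straddle the lug: its centre is at column 241 and the gap's is at 248, about 2.5 mm off. I'll recentre and close.

Request:
move_arm([
  [0, 0, 0, 0, -2.5, 1, 0.3],
  [0, 0, 0, 0, -2.5, 1, 0.3],
  [0, 0, 0, 0, -2.5, 1, 0.5],
  [0, 0, 0, 0, -2.5, 1, 0.6],
  [0, 0, 0, 0, -2.5, 1, 0.7],
  [0, 0, 0, 0, -2.5, 1, 0.8],
  [0, 0, 0, 0, -2.5, 1, 0.9],
  [0, 0, 0, 0, -2.5, 1, 1],
  [0, 0, 0, 0, -2.5, 1, 1],
  [0, 0, 0, 0, -2.5, 1, 1],
  [0, 0, 0, 0, -2.5, 1, 1],
], squeeze=60)

```text
t: 3.22
tcp_pos: [0.4723, -0.2646, 0.0667]
tool_rot: [0.991, -0.131, 0.0, 0.0]
force: [1.1, 2.4, 6.1]
finger_gap: 0.344
gripper_force: 60.0
```

Request:
move_arm([
  [0, 0, 0, 0, 0, -3, 1],
  [0, 0, 0, 0, 0, -9, 1],
  [0, 0, 0, 0, 0, -18, 1],
  [0, 0, 0, 0, 0, -30, 1],
  [0, 0, 0, 0, 0, -42, 1],
  [0, 0, 0, 0, 0, -54, 1],
  [0, 0, 0, 0, 0, -65, 1],
  [0, 0, 0, 0, 0, -74, 1],
  [0, 0, 0, 0, 0, -80, 1],
  [0, 0, 0, 0, 0, -83, 1],
  [0, 0, 0, 0, 0, -84, 1],
  [0, 0, 0, 0, 0, -84, 1],
])

```text
t: 4.22
tcp_pos: [0.4719, -0.2647, 0.1503]
tool_rot: [0.991, -0.131, -0.0, -0.0]
force: [0.1, -0.5, -3.5]
finger_gap: 0.341
gripper_force: 59.6
```

```bash
python3 - <<'E'
from h import *
s=imaging.snapshot("wrist"); save(s,"wrist3"); np.savez("wrist3.npz",**s); P=cloud(s)
print("lug");blobs(P,.145,.165,200,(.38,.66,-.35,.3))
print("shelf");blobs(P,.112,.128,200,(.38,.66,-.35,.3))
print("base");blobs(P,.042,.07,200,(.38,.66,-.35,.3))
s=imaging.snapshot("scene"); np.savez("scene3.npz",**s); P=cloud(s)
print("scene");blobs(P,.145,.165,20,(.38,.66,-.35,.3)); blobs(P,.112,.128,20,(.38,.66,-.35,.3)); blobs(P,.043,.062,20,(.38,.66,-.35,.3))
st=readout.sense(); print(st["t"],st["tcp_pos"],R.from_quat(st["tool_rot"]).as_matrix().round(4).tolist(),st["force"],st["ft_torque"],st["finger_gap"])
E
```

```text
lug
  px [249. 268.] [ 472.  -265.4] [56.6 60.5] 75.5 9106 154.4
shelf
  px [248. 183.] [ 494.1 -271.2] [70.4 64. ] 74.9 9366 118.4
base
  px [  9. 175.] [549.1 -89.8] [ 21.7 101.2] 61.8 1707 46.6
scene
  px [165. 156.] [ 480.5 -268.9] [56.6 46.4] 57.8 320 154.9
  px [169. 172.] [ 471.9 -265.1] [ 72.4 113.8] 74.7 721 119.3
  px [253. 229.] [559.6 -63.5] [ 60.9 102.8] 71.8 952 48.1
  px [398. 245.] [563.1 227.3] [38.2 19.3] 44.7 105 52.1
4.3167 [ 0.47173839 -0.26447512  0.14980937] [[0.9659, -0.259, -0.0009], [-0.259, -0.9659, 0.0008], [-0.0011, -0.0005, -1.0]] [-0.88850141 -0.0079421  -2.66724467] [-0.00023493 -0.02557602  0.01713792] 0.3465002022053802
```

View pics/wrist3.png

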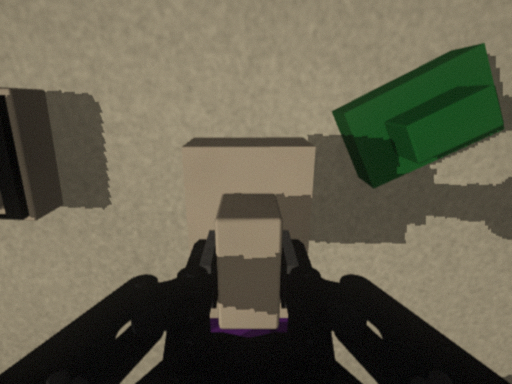

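The cap is held level: its shelf reads 119 mm and the weight about 3.5 N. Next I'll carry it over the base.

Request:
move_arm([
  [0, 0, 0.2, 1, -6, 0, 1],
  [0, 0, 0.6, 3, -21, 0, 1],
  [0, 0, 1, 7, -45, 0, 1],
  [0, 0, 1.5, 11, -73, 0, 1],
  [0, 0, 2, 15, -102, 0, 1],
  [0, 0, 2.6, 19, -130, 0, 1],
  [0, 0, 3.2, 23, -157, 0, 1],
  [0, 0, 3.7, 27, -182, 0, 1],
  [0, 0, 4, 30, -202, 0, 1],
  [0, 0, 4.2, 31.5, -212, 0, 1],
  [0, 0, 4.2, 32.3, -217, 0, 1],
  [0, 0, 4.2, 32.3, -217, 0, 1],
])

```text
t: 5.32
tcp_pos: [0.5595, -0.0627, 0.15]
tool_rot: [0.986, -0.166, -0.0, 0.0]
force: [1.1, -1.0, -3.1]
finger_gap: 0.34
gripper_force: 59.6
```

```bash
python3 - <<'E'
from h import *
reg=(.45,.66,-.16,.04)
for n in ["scene","top","wrist"]:
    s=imaging.snapshot(n); save(s,n+"4"); np.savez(n+"4.npz",**s); P=cloud(s)
    print(n); blobs(P,.112,.128,60,reg); print(" gasket"); blobs(P,.042,.052,40,reg); print(" plaster"); blobs(P,.03,.0415,40,reg)
st=readout.sense(); print(st["t"],st["tcp_pos"],R.from_quat(st["tool_rot"]).as_matrix().round(4).tolist(),st["force"],st["ft_torque"],st["finger_gap"])
im=[cv2.resize(cv2.imread(f"pics/{n}4.png")[a:a+150,b:b+200],(400,300)) for n,a,b in [("scene",130,160),("top",80,160)]]
cv2.imwrite("pics/pair4.png",np.hstack(im))
E
```

```text
scene
  px [252. 210.] [559.9 -63.8] [ 71.4 112.5] 71.1 856 119.1
 gasket
  px [253. 236.] [560.5 -63.6] [ 61.2 103.4] 71.6 411 47.5
 plaster
  px [254. 242.] [561.3 -62.9] [ 69.2 111.6] 71.4 341 38.6
top
 gasket
 plaster
wrist
  px [248. 183.] [580.9 -72.3] [70.4 63.7] 70.9 9370 118.2
  px [214. 312.] [520.1 -28. ] [ 5.2 14. ] 69.2 84 118.5
  px [283. 312.] [505.1 -69.5] [ 5.3 12.8] 69.7 79 118.2
 gasket
  px [258. 137.] [605.  -83.8] [47.   0.8] 72.2 90 45.6
 plaster
  px [245. 132.] [609.2 -79.1] [69.3  7. ] 70.7 707 38.5
5.4667 [ 0.55906802 -0.06445871  0.15014592] [[0.944, -0.33, -0.0006], [-0.33, -0.944, -0.0002], [-0.0005, 0.0004, -1.0]] [-0.29260597  0.16065624 -2.21022343] [ 0.00432173 -0.03103684 -0.03171321] 0.3465940055446474
```

View pics/pair4.png

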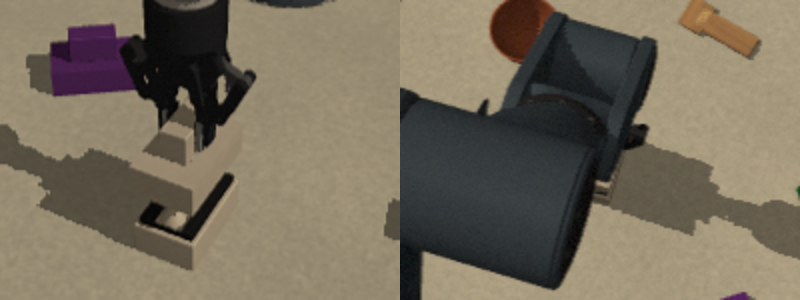

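The left panel (scene) shows the cap level above the base with edges parallel. In the right panel (top) the arm hides it. A check of the side-to-side and lengthwise edge offsets comes before lowering.

```bash
python3 - <<'E'
from h import *
a=np.radians(-19.2); L=np.array([np.cos(a),np.sin(a)]); W=np.array([-np.sin(a),np.cos(a)])
O=np.array([.5593,-.0638])
for n in ["wrist4","scene4","wrist1","scene1"]:
    P=cloud(dict(np.load(n+".npz"))); q=P[...,:2]-O; l=q@L*1000; w=q@W*1000; z=P[...,2]*1000
    near=(abs(l)<65)&(abs(w)<45)
    for nm,lo,hi in [("shelf",114,122),("gasket",45,50),("plaster",36,41),("upper side",84,116),("low side",5,36)]:
        m=near&(z>lo)&(z<hi)
        if m.sum()>30: print(n,nm,m.sum(),"l",np.percentile(l[m],[1,99]).round(1),"w",np.percentile(w[m],[1,99]).round(1))
E
```

```text
wrist4 shelf 9207 l [-50.9  54.8] w [-35.5  33.6]
wrist4 gasket 54 l [49.8 50.6] w [-27.4   8.5]
wrist4 plaster 627 l [48.8 55.1] w [-32.3  35.7]
wrist4 upper side 1027 l [54.5 55. ] w [-34.9  33.2]
wrist4 low side 310 l [53.9 55.6] w [-31.2  34.5]
scene4 shelf 761 l [-53.   55.5] w [-34.3  35.6]
scene4 gasket 316 l [-49.6  51.2] w [-28.2  31.2]
scene4 plaster 222 l [-52.3  56.4] w [-31.8  36.1]
scene4 upper side 636 l [-52.4  56.5] w [-33.4  36.1]
scene4 low side 519 l [-50.3  56.7] w [-32.   36.7]
wrist1 gasket 3746 l [-49.6  49.4] w [-30.2  26.7]
wrist1 plaster 1974 l [-54.3  54.9] w [-35.5  18.8]
wrist1 low side 1911 l [-51.9  55.2] w [-36.2 -31.1]
scene1 gasket 724 l [-49.8  50.6] w [-29.7  30.8]
scene1 plaster 264 l [-51.1  56.2] w [-31.6  36.6]
scene1 low side 512 l [-50.3  56.6] w [-32.2  36.6]
```

The arm was still settling when I took the scene picture, so I'll measure again now that it is still.

```bash
cat >> h.py <<'E'
def edges(n):
    a=np.radians(-19.2); L=np.array([np.cos(a),np.sin(a)]); W=np.array([-np.sin(a),np.cos(a)]); O=np.array([.5593,-.0638])
    s=imaging.snapshot(n); P=cloud(s); q=P[...,:2]-O; l=q@L*1000; w=q@W*1000; z=P[...,2]*1000
    near=(abs(l)<65)&(abs(w)<45); t=readout.sense()["tcp_pos"]; d=t[:2]-O
    print(n,"tcp l,w,z",(d@L*1000).round(2),(d@W*1000).round(2),(t[2]*1000).round(2))
    for nm,lo,hi in [("shelf",114,122),("gasket",45,50),("plaster",36,41),("upper side",86,114),("low side",5,36)]:
        m=near&(z>lo)&(z<hi)
        if m.sum()>30: print("  ",nm,m.sum(),"l",np.percentile(l[m],[1,99]).round(1),"w",np.percentile(w[m],[1,99]).round(1),np.median(z[m]).round(1))
    return s
E
python3 - <<'E'
from h import *
edges("scene"); edges("wrist"); print(readout.sense()["qd"])
E
```

```text
scene tcp l,w,z 0.07 -0.82 150.23
   shelf 769 l [-53.1  55.9] w [-36.1  33.6] 119.3
   gasket 345 l [-49.1  50.9] w [-28.1  30.9] 47.8
   plaster 230 l [-51.8  55.7] w [-31.8  36.4] 39.4
   upper side 564 l [-51.6  56.5] w [-35.3  34.1] 99.8
   low side 511 l [-49.   56.7] w [-32.4  36.7] 21.3
wrist tcp l,w,z 0.07 -0.85 150.25
   shelf 9213 l [-50.8  54.9] w [-35.9  33.1] 118.3
   gasket 40 l [49.9 50.6] w [-28.1   0.5] 46.7
   plaster 631 l [49.  55.1] w [-32.6  35.4] 38.6
   upper side 906 l [54.7 55.1] w [-35.5  32.8] 102.3
   low side 308 l [53.9 55.6] w [-31.1  34.8] 22.3
[ 1.74595560e-03  5.10109313e-05 -2.09913089e-03  1.39078237e-03
  2.92875187e-03  1.80156007e-03]
```

Both views now agree that the cap is about 2.3 mm short sideways (tool -y), while lengthwise and yaw are fine. I'll correct that and lower to just above the stud tips.

Request:
move_arm([
  [0, 0, 0, 0, -1.2, 1, 1],
  [0, 0, 0, 0, -2.3, 4, 1],
  [0, 0, 0, 0, -2.3, 8, 1],
  [0, 0, 0, 0, -2.3, 12, 1],
  [0, 0, 0, 0, -2.3, 15, 1],
  [0, 0, 0, 0, -2.3, 17, 1],
  [0, 0, 0, 0, -2.3, 18, 1],
  [0, 0, 0, 0, -2.3, 18, 1],
  [0, 0, 0, 0, -2.3, 18, 1],
  [0, 0, 0, 0, -2.3, 18, 1],
])

```text
t: 6.4
tcp_pos: [0.5604, -0.0613, 0.1324]
tool_rot: [0.986, -0.167, 0.0, 0.0]
force: [0.1, -0.6, -3.5]
finger_gap: 0.339
gripper_force: 59.7
```

```bash
sed -i 's/("shelf",114,122)/("shelf",97,104)/; s/("upper side",86,114)/("upper side",68,96)/' h.py; python3 - <<'E'
from h import *
edges("scene"); edges("wrist"); s=readout.sense(); print(s["t"],s["force"],R.from_quat(s["tool_rot"]).as_matrix().round(4).tolist())
E
```

```text
scene tcp l,w,z 0.21 2.67 132.47
   shelf 733 l [-51.8  55.6] w [-32.8  37. ] 101.7
   gasket 125 l [-47.   51.6] w [-28.2  31. ] 47.6
   plaster 218 l [-51.3  56.8] w [-31.8  36.1] 39.4
   upper side 551 l [-52.1  56.8] w [-31.7  37.5] 82.1
   low side 510 l [-50.9  56.8] w [-32.   36.5] 21.0
wrist tcp l,w,z 0.2 2.67 132.52
   shelf 9174 l [-50.4  55.1] w [-32.4  36.7] 100.6
   plaster 495 l [51.5 55.2] w [-32.1  35.4] 38.5
   upper side 914 l [54.9 55.3] w [-32.1  36.4] 84.1
   low side 380 l [53.9 55.6] w [-31.   34.9] 22.4
6.5 [ 0.42556697 -0.29739546 -4.14634197] [[0.9443, -0.329, 0.0004], [-0.329, -0.9443, -0.0001], [0.0005, -0.0, -1.0]]
```

Request:
move_arm([
  [0, 0, 0, 0, 0.8, 0, 1],
  [0, 0, 0, 0, 0.8, 2, 1],
  [0, 0, 0, 0, 0.8, 4, 1],
  [0, 0, 0, 0, 0.8, 6, 1],
  [0, 0, 0, 0, 0.8, 8, 1],
  [0, 0, 0, 0, 0.8, 10, 1],
  [0, 0, 0, 0, 0.8, 11, 1],
  [0, 0, 0, 0, 0.8, 12, 1],
  [0, 0, 0, 0, 0.8, 13, 1],
  [0, 0, 0, 0, 0.8, 14, 1],
  [0, 0, 0, 0, 0.8, 14, 1],
  [0, 0, 0, 0, 0.8, 14, 1],
])

```text
t: 7.5
tcp_pos: [0.56, -0.0621, 0.1183]
tool_rot: [0.986, -0.167, -0.0, -0.0]
force: [-0.1, 0.3, -2.5]
finger_gap: 0.341
gripper_force: 59.7
```

```bash
sed -i 's/("shelf",97,104)/("shelf",82,91)/; s/("upper side",68,96)/("upper side",56,80)/' h.py; python3 - <<'E'
from h import *
edges("scene"); edges("wrist"); s=readout.sense(); print(s["t"],s["force"],s["ft_torque"])
E
```

```text
scene tcp l,w,z 0.12 1.85 118.35
   shelf 747 l [-51.8  55.7] w [-33.8  36.2] 87.5
   plaster 183 l [-50.   56.7] w [-31.7  36.1] 39.2
   upper side 458 l [-52.3  56.6] w [-32.7  36.6] 68.4
   low side 515 l [-51.1  57.1] w [-31.7  36.8] 21.4
wrist tcp l,w,z 0.14 1.85 118.39
   shelf 9215 l [-50.7  55. ] w [-33.2  35.9] 86.5
   plaster 305 l [53.2 55.4] w [-32.   34.6] 38.2
   upper side 725 l [54.7 55.2] w [-32.8  35.7] 69.9
   low side 455 l [53.9 55.6] w [-31.   34.9] 22.2
7.6 [-0.17616744 -0.65351904 -3.20596802] [0.01670625 0.0022649  0.00087065]
```

The cap is aligned and its underside is about 51 mm up. I'll lower it onto the gasket.

Request:
move_arm([
  [0, 0, 0, 0, 0, 0.7, 1],
  [0, 0, 0, 0, 0, 1.4, 1],
  [0, 0, 0, 0, 0, 2, 1],
  [0, 0, 0, 0, 0, 2.6, 1],
  [0, 0, 0, 0, 0, 3.2, 1],
  [0, 0, 0, 0, 0, 3.8, 1],
  [0, 0, 0, 0, 0, 4.3, 1],
  [0, 0, 0, 0, 0, 4.3, 1],
])

```text
t: 8.27
tcp_pos: [0.56, -0.0621, 0.1147]
tool_rot: [0.986, -0.167, 0.0, 0.0]
force: [-2.1, 0.4, 3.1]
finger_gap: 0.342
gripper_force: 60.7
```

Contact has begun. I'll press gradually.

Request:
move_arm([
  [0, 0, 0, 0, 0, 0.6, 1],
  [0, 0, 0, 0, 0, 1.2, 1],
  [0, 0, 0, 0, 0, 1.8, 1],
  [0, 0, 0, 0, 0, 2.4, 1],
  [0, 0, 0, 0, 0, 3, 1],
  [0, 0, 0, 0, 0, 3.6, 1],
  [0, 0, 0, 0, 0, 4.2, 1],
  [0, 0, 0, 0, 0, 4.2, 1],
])

```text
t: 8.93
tcp_pos: [0.56, -0.0621, 0.1107]
tool_rot: [0.986, -0.167, 0.0, 0.0]
force: [-1.8, 0.5, 5.7]
finger_gap: 0.339
gripper_force: 60.9
```

Request:
move_arm([
  [0, 0, 0, 0, 0, 0.6, 1],
  [0, 0, 0, 0, 0, 1.2, 1],
  [0, 0, 0, 0, 0, 1.8, 1],
  [0, 0, 0, 0, 0, 2.4, 1],
  [0, 0, 0, 0, 0, 3, 1],
  [0, 0, 0, 0, 0, 3.4, 1],
  [0, 0, 0, 0, 0, 3.8, 1],
  [0, 0, 0, 0, 0, 3.8, 1],
])

```text
t: 9.6
tcp_pos: [0.56, -0.0621, 0.1069]
tool_rot: [0.986, -0.167, 0.0, 0.0]
force: [-1.9, 0.2, 6.6]
finger_gap: 0.34
gripper_force: 61.0
```

Request:
move_arm([
  [0, 0, 0, 0, 0, 0.3, 1],
  [0, 0, 0, 0, 0, 0.6, 1],
  [0, 0, 0, 0, 0, 0.9, 1],
  [0, 0, 0, 0, 0, 1.2, 1],
  [0, 0, 0, 0, 0, 1.2, 1],
])

```text
t: 10.02
tcp_pos: [0.56, -0.062, 0.1067]
tool_rot: [0.986, -0.167, 0.0, 0.0]
force: [-3.4, 1.5, 13.1]
finger_gap: 0.344
gripper_force: 62.0
```

```bash
sed -i 's/("shelf",82,91)/("shelf",72,80)/; s/("upper side",56,80)/("upper side",45,72)/' h.py; python3 - <<'E'
from h import *
edges("scene"); edges("wrist"); s=readout.sense(); print(s["t"],s["force"],s["ft_torque"],s["tcp_pos"])
E
```

```text
scene tcp l,w,z 0.04 1.91 106.67
   shelf 721 l [-51.6  55.3] w [-33.7  36.4] 76.0
   gasket 91 l [-54.4  56.3] w [-31.5  37. ] 47.5
   plaster 79 l [-41.6  56.5] w [-30.   36.3] 37.8
   upper side 502 l [-53.3  56.4] w [-33.   36.9] 59.1
   low side 505 l [-50.7  56.8] w [-31.8  36.9] 20.8
wrist tcp l,w,z 0.05 1.91 106.68
   shelf 9221 l [-50.6  54.9] w [-33.1  35.9] 74.9
   gasket 124 l [54.7 55.1] w [-32.7  35.3] 46.8
   plaster 90 l [54.7 55.6] w [-31.5  31.8] 37.4
   upper side 882 l [54.7 55.2] w [-32.9  35.7] 59.2
   low side 523 l [54.  55.6] w [-31.   34.6] 21.8
10.1167 [-4.15745528  1.48669785 12.30634205] [-0.05193355  0.64929258 -0.08454855] [ 0.55997559 -0.06201526  0.1066793 ]
```

The force rose without any travel and the shelf reads 76.0 mm, so the blocks have met. I'll push slightly harder to be sure, ease off, then let go.

Request:
move_arm([
  [0, 0, 0, 0, 0, 0.5, 1],
  [0, 0, 0, 0, 0, 1, 1],
  [0, 0, 0, 0, 0, 1.5, 1],
  [0, 0, 0, 0, 0, 1.5, 1],
])

```text
t: 10.45
tcp_pos: [0.56, -0.062, 0.1066]
tool_rot: [0.986, -0.167, 0.001, 0.0]
force: [-6.4, 2.0, 21.7]
finger_gap: 0.343
gripper_force: 63.3
```

Request:
move_arm([
  [0, 0, 0, 0, 0, -0.7, 1],
  [0, 0, 0, 0, 0, -1.4, 1],
  [0, 0, 0, 0, 0, -2, 1],
  [0, 0, 0, 0, 0, -2.6, 1],
  [0, 0, 0, 0, 0, -2.6, 1],
], squeeze=60)

```text
t: 10.87
tcp_pos: [0.56, -0.062, 0.1067]
tool_rot: [0.986, -0.167, 0.0, 0.0]
force: [-3.3, 1.8, 8.3]
finger_gap: 0.342
gripper_force: 61.3
```

Request:
move_arm([
  [0, 0, 0, 0, 0, -0.5, 0.6],
  [0, 0, 0, 0, 0, -0.5, 0.5],
  [0, 0, 0, 0, 0, -0.5, 0.4],
  [0, 0, 0, 0, 0, -0.5, 0.3],
  [0, 0, 0, 0, 0, -0.5, 0.2],
  [0, 0, 0, 0, 0, -0.5, 0.2],
  [0, 0, 0, 0, 0, -0.5, 0.2],
  [0, 0, 0, 0, 0, -0.5, 0.2],
])

```text
t: 11.53
tcp_pos: [0.56, -0.0621, 0.1063]
tool_rot: [0.986, -0.167, -0.0, -0.0]
force: [0.2, -0.4, -1.0]
finger_gap: 0.798
gripper_force: 0.0
```

Request:
move_arm([
  [0, 0, 0, 0, 0, -3, 0.2],
  [0, 0, 0, 0, 0, -9, 0.2],
  [0, 0, 0, 0, 0, -18, 0.2],
  [0, 0, 0, 0, 0, -30, 0.2],
  [0, 0, 0, 0, 0, -44, 0.2],
  [0, 0, 0, 0, 0, -58, 0.2],
  [0, 0, 0, 0, 0, -72, 0.2],
  [0, 0, 0, 0, 0, -84, 0.2],
  [0, 0, 0, 0, 0, -94, 0.2],
  [0, 0, 0, 0, 0, -100, 0.2],
  [0, 0, 0, 0, 0, -100, 0.2],
  [0, 0, 0, 0, 0, -100, 0.2],
])

```text
t: 12.53
tcp_pos: [0.5599, -0.0621, 0.2067]
tool_rot: [0.986, -0.167, 0.0, 0.0]
force: [-0.8, -0.1, 0.1]
finger_gap: 0.799
gripper_force: 0.0
```

```bash
python3 - <<'E'
from h import *
a=edges("scene"); b=edges("wrist"); s=readout.sense(); print(s["t"],s["force"],s["tcp_pos"],s["finger_gap"])
P=cloud(a); print("lug/round"); blobs(P,.064,.08,100,(.5,.6,.15,.3)); 
O=np.array([.5597,-.0632])
for nm,Q in [("scene",P),("wrist",cloud(b))]:
    m=(Q[...,2]>.072)&(Q[...,2]<.080)&(np.linalg.norm(Q[...,:2]-O,axis=-1)<.065); p=Q[m]
    c=np.linalg.lstsq(np.c_[p[:,:2]-O,np.ones(len(p))],p[:,2],rcond=None)[0]; print(nm,"shelf tilt deg",np.degrees(c[:2]).round(2),"z mm",(c[2]*1000).round(2))
cv2.imwrite("pics/end.png",np.hstack([cv2.resize(a["img"][150:300,160:360],(400,300)),cv2.resize(b["img"],(400,300))])[:,:,::-1])
E
```

```text
scene tcp l,w,z -0.32 1.81 206.13
   shelf 807 l [-53.3  55.8] w [-33.7  36.4] 76.0
   gasket 87 l [-49.8  56.3] w [-31.9  36.7] 47.9
   plaster 76 l [-47.9  56.7] w [-31.6  36.5] 38.9
   upper side 494 l [-53.9  56.7] w [-33.1  36.8] 58.8
   low side 510 l [-50.8  57.3] w [-31.6  36.7] 20.6
wrist tcp l,w,z -0.46 1.79 205.82
   shelf 6001 l [-54.3  54.9] w [-33.1  36. ] 74.9
   upper side 185 l [54.8 55.1] w [-32.6  35.6] 55.9
   low side 152 l [53.9 55.5] w [-31.2  34.2] 21.8
12.6333 [ 0.9064818   0.19008746 -0.82331033] [ 0.55945876 -0.06196017  0.20582243] 0.8008605623679714
lug/round
  px [401. 230.] [539.  236.5] [30.1 63.4] 81.0 355 71.6
scene shelf tilt deg [-0.05 -0.12] z mm 76.0
wrist shelf tilt deg [-0.05  0.02] z mm 74.88
```

View pics/end.png

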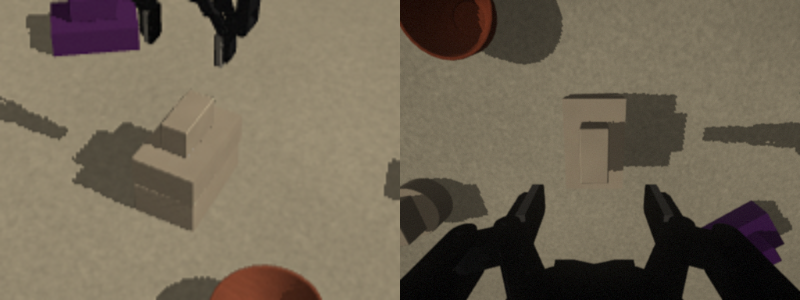

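The picture shows the mould closed flush with no gap (scene crop, about (185,170)). The shelf is level at 76.0 mm, the gripper is clear, and the round cap hasn't moved.

```bash
python3 -c "
from station import order
print(order.sign_off())"
```

```text
the job is handed in; nothing more can be done
None
```

The long cap is pressed fully home on the mould base (level, blocks meeting at 40 mm) and released, the round cap is where it was, and the job was handed in at about 12.6 s of the 34 s allowed.

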